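# Sweep loose bottle caps into the catch tray

## Robot

A 6-joint arm with a two-finger parallel gripper is mounted at the origin on the work surface. World frame = base frame: x ahead of the robot, y to its left, z up, the work surface at z = 0. Lengths are in m, angles in rad, forces in N, time in s.
With the tool pointing down it reaches from about 0.35 to 0.85 m from the base axis. Payload 8.1 kg.
Tool frame: the origin (TCP) lies at the very end of the fingers, on their centre line; the grasp point (between the pads) lies 19 mm behind it; z points along the fingers, y is the line along which they close (so a half turn about z gives the same grasp; the last joint's range is limited). The gripper opens to 93 mm and grips with 3 to 60 N. Pads are 15 mm wide; open, the fingers measure 128 mm over their backs; the gripper's body (75 mm by 188 mm) begins 65 mm behind the grasp point.
Start: joints at [-1.433, 0.13, 1.488, -0, 1.523, -0.085], TCP at [0.133, -0.585, 0.188] pointing down, gripper open.
Joint ranges: [-2.96, 2.96], [-0.89, 2.26], [0.02, 2.5], [-1.34, 4.48], [0, 2.73], [-2.66, 2.66]. Speed limits (rad/s): [2.39, 2.39, 2.79, 3.14, 3.14, 3.14].

## Interface

Orientations are given as a rotation vector (axis times angle).
In Python, from plant import robot gives the robot as it stands. The module is installed in compiled form; this text tells all that it offers.
- The arm moves only by the tool play_rows, never from a script. Its argument "increments" is text: rows parted by semicolons, each of 5 numbers parted by spaces: the shift along the tool's x, y, z in mm, then the turn about the tool's z in degrees, then the closure, from -1 (fully open) to 1 (shut). In form: dx dy dz yaw claw; .... A call has 1 to 20 rows; each row is the pose to reach, as a shift and turn from the pose commanded when the call began, along the tool's axes at that moment; what a row does not reach only later rows make up. A row lasts 1/10 s, in which the tool goes at most 50 mm and 8.59 degrees, less where a joint would pass 70% of its speed; a pose out of reach is approached as far as the arm can. A call with a gripper value outside its range is refused whole. The fingers move at their own pace and stop on an object; "force" is the grip in N (left out, the last holds). Time passes only in rows, so rows that repeat a pose let the fingers close. It gives the time, the measured TCP pose, the force, the opening and the grip force at its end, in the units of the state.
- robot.read_state(): the state, without advancing time (a new reading comes with each control period).
- robot.read_camera(name): name is "scene" or "top" or "wrist"; returns the picture (400x640x3 uint8, blue, green, red); there is no depth.
- robot.calibration(name): a dict with "vertical_fov" (degrees; the focal length in pixels is half the picture's height over the tangent of half this angle, whatever the lens; pixels are square), "cx", "cy" (the principal point, pixels), "rvec" (rotation vector, rad) and "tvec" (3), from world to camera coordinates, as OpenCV has them. Camera axes: x right, y down, z forward; pixel columns grow to the right and rows downward; lengths in m; the calibration is good to about 2 mm. A picture is of the moment at which its call begins: read the wrist's pose just before it. calibration takes no time and is no camera call; for the wrist camera it gives the pose at the moment of the call.
- robot.close_job(): hands the job in; it is judged then, once.
Trained networks look in the newest picture that a camera, given by its name, has taken for a name from the list of things; names that differ only in an ending like _2 or _b are one class to them, and where a whole thing is asked for, a point or a joint stands for the part that bears it (a point fixed in the world has none). Each returns a list of dicts, best first, with "conf" (0 to 1); they miss things now and then, are a little off and sometimes report something else, mostly with a low value. They report only what shows in the picture. A call takes as long as a camera call. They do not tell look-alikes from the thing itself.
- robot.recognise(camera, query): "centre" ([x, y, z] in m, in world coordinates, good to about 4 mm: the middle of the surface that is visible of it).
- robot.regions_of(camera, query): "pixels" (400x640 bool, what is visible of it).
- robot.landmark_of(camera, query): "centre" ([x, y, z] in m, in world coordinates, good to about 4 mm: a listed point, or the origin of a listed thing).
The state is a dict: "t": time; "q": joint angles; "dq": joint speeds; "joint_torque": joint torques, N m; "tool_pos": TCP position; "orientation": TCP orientation; "force": force on the tool from outside, world axes, zero at the start; "wrist_torque": the same for the moment, N m; "opening": finger opening in m; "gripper_force": force on a finger pad.
Only numpy, scipy, OpenCV 4.12 (cv2) and the standard library are available. Lean on these libraries where they do the work, as an engineer would, in place of code of your own. Each camera call takes 0.05 s, during which the arm holds its last target. There are 200 camera calls.

## Task

Three black screw caps are lying about on the lab bench: push them with your fingertips, sliding them over the bench through the open front of the steel catch tray until each lies wholly inside it. Do not pick any cap up, and leave the rubber stoppers and everything else standing or lying where they are.

Things in the scene. Friction and masses are not known exactly. Their poses are not given: they have to be found in the camera images.
- tray: steel catch tray fixed to the bench: a low three-sided fence, 180 mm wide and 140 mm deep inside, walls 28 mm high, 4 mm thick. No lip at the open mouth; the floor is flush with the bench, so things slide in. Origin on the bench, mid-mouth; x points level into the tray, y along the mouth (side walls at +-90 mm), z up. The mouth faces roughly -y (the robot's right)
- cap1: loose black plastic screw cap, a plain low disc with a ribbed edge, 40 mm across and 18 mm high, about 20 g (14 to 28 g), lying flat on the bench, free to slide and too squat to tip when pushed low; it tends to ride along on the flat of the closed fingers. Origin at its centre, 9 mm above the bench; z up
- cap2: loose black plastic screw cap, a plain low disc with a ribbed edge, 40 mm across and 18 mm high, about 20 g (14 to 28 g), lying flat on the bench, free to slide and too squat to tip when pushed low; it tends to ride along on the flat of the closed fingers. Origin at its centre, 9 mm above the bench; z up
- cap3: loose black plastic screw cap, a plain low disc with a ribbed edge, 40 mm across and 18 mm high, about 20 g (14 to 28 g), lying flat on the bench, free to slide and too squat to tip when pushed low; it tends to ride along on the flat of the closed fingers. Origin at its centre, 9 mm above the bench; z up
- stopper1: black rubber stopper standing on its wide end among the caps: a tapered plug 28 mm across at the foot, 23 mm at the top, 36 mm high, 30 g. Bystander. Origin at the centre of its underside; z up
- stopper2: black rubber stopper standing on its wide end among the caps: a tapered plug 28 mm across at the foot, 23 mm at the top, 36 mm high, 30 g. Bystander. Origin at the centre of its underside; z up
- bottle: amber glass reagent bottle with black cap, 72 mm across, 150 mm high, standing at the right, away from the work. Bystander. Origin at the centre of its underside; z up
- jar: white plastic jar with black lid, 60 mm across, 80 mm high, standing at the right. Bystander. Origin at the centre of its underside; z up
- beaker: glass beaker, 68 mm across, 85 mm high, standing beyond the work. Bystander. Origin at the centre of its underside; z up
- dish: white porcelain dish, 90 mm across, 30 mm high, standing beyond the work. Bystander. Origin at the centre of its underside; z up
- spoon: steel lab spoon, 170 mm long, lying on the bench to the right of the caps. Bystander. Origin near its middle, on its underside; x along its length, handle to -x
Mind the look-alikes: they are no part of the job. What is shaped like the cap1 but yellow is not meant.

How it is judged:
At the end, for the whole second after the job is handed in: All three caps lie at rest (under 20 mm/s) inside the tray on the floor (centre lower than 22 mm), each centre between the side walls and at least 17 mm behind the line of the mouth; no other loose thing is more than 20 mm from where it started (x of cap1 in the frame of tray between 0.017 and 0.14 m and y of cap1 in the frame of tray between -0.09 and 0.09 m and height (world z) of each of cap1, cap2, cap3 below 0.022 m and linear speed of each of cap1, cap2, cap3 below 0.02 m/s and x of cap2 in the frame of tray between 0.017 and 0.14 m and y of cap2 in the frame of tray between -0.09 and 0.09 m and x of cap3 in the frame of tray between 0.017 and 0.14 m and y of cap3 in the frame of tray between -0.09 and 0.09 m and distance of each of stopper1, stopper2, bottle, jar, beaker, dish, spoon from where it was at the start of the episode below 0.02 m); the robot touches nothing.
It fails at once if a cap is lifted clear of the bench instead of being slid (height (world z) of any of cap1, cap2, cap3 above 0.025 m).
It fails at once if a stopper or one of the other standing or lying things is shifted by more than 20 mm (distance of any of stopper1, stopper2, bottle, jar, beaker, dish, spoon from where it was at the start of the episode above 0.02 m).
It fails at once if a stopper, the bottle, the jar, the beaker or the dish is tipped (angle between any of stopper1, stopper2, bottle, jar, beaker, dish's own z axis and vertical above 0.5 rad).
It also fails if it takes over 72 s, if anything falls off the work surface, if the arm or the gripper's body presses on something with over 40 N, if the wrist force passes 120 N, or if a joint passes its speed limit or range.

## Working session

There is one attempt and no reset: what is moved stays moved. The work goes in short steps, Python scripts to look and compute and a tool call to move; the robot and the scene stay as the last step left them, time stands still between calls to the robot, and variables do not carry over. Pictures are saved under pics/ and viewed, at most 10 in all, crops included, and the job is handed in when it is done.

Besides the shell and the picture viewer there is one more tool, called as name(argument=value, ...) on one line, values as JSON. play_rows: Moves the arm, as the interface text tells. Its arguments: {"type":"object","properties":{"increments":{"type":"string"},"force":{"type":"number"}},"required":["increments"]}

```bash
mkdir -p pics; python3 - <<'E'
from plant import robot
import cv2,numpy as np
for c in ["top","scene"]:
    cv2.imwrite(f"pics/{c}0.png",robot.read_camera(c))
s=robot.read_state();print(s['t'],s['tool_pos'],s['orientation'],s['opening'])
for q in ["cap1","stopper1","tray","bottle","jar","beaker","dish","spoon"]:
    for d in robot.landmark_of("top",q): print(q,np.round(d['centre'],3),round(d['conf'],2))
k=robot.calibration("top");print(k)
E
```

```text
0.1 [ 0.1325306  -0.58461435  0.18710522] [-3.12049613e+00 -3.49116955e-01  4.88484354e-05] 0.09322442941066385
cap1 [0.375 0.042 0.01 ] 0.74
cap1 [ 0.493 -0.135  0.012] 0.73
cap1 [ 0.388 -0.121  0.007] 0.69
cap1 [0.617 0.032 0.008] 0.68
cap1 [ 0.39  -0.044  0.007] 0.6
cap1 [0.459 0.03  0.01 ] 0.57
cap1 [0.349 0.108 0.01 ] 0.54
cap1 [ 0.517  0.159 -0.002] 0.28
stopper1 [ 0.597 -0.116  0.   ] 0.52
stopper1 [0.522 0.017 0.001] 0.43
tray [ 0.517  0.162 -0.001] 0.95
tray [0.524 0.02  0.001] 0.24
bottle [ 0.465 -0.435 -0.   ] 0.78
jar [ 0.612 -0.394 -0.002] 0.57
beaker [ 0.734 -0.181 -0.004] 0.87
beaker [ 0.525  0.018 -0.001] 0.54
dish [ 0.764 -0.009 -0.   ] 0.95
dish [0.459 0.03  0.009] 0.24
spoon [ 0.506 -0.299  0.001] 0.85
{'vertical_fov': 44.9627643926054, 'cx': 317.13734367519925, 'cy': 205.71485745174004, 'rvec': array([ 2.16756107, -2.14145734,  0.12834027]), 'tvec': array([-0.13747061,  0.57008204,  1.21995449])}
```

View pics/top0.png

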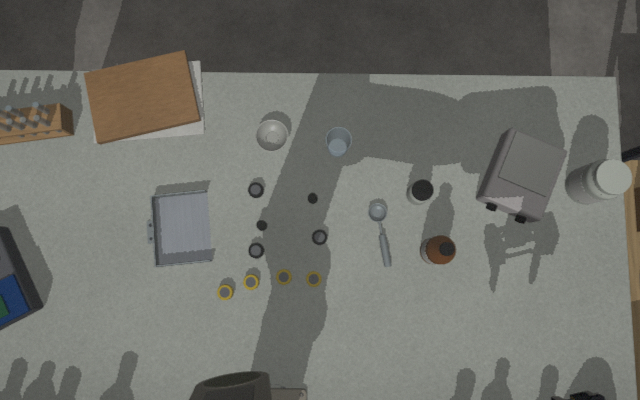

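View pics/scene0.png

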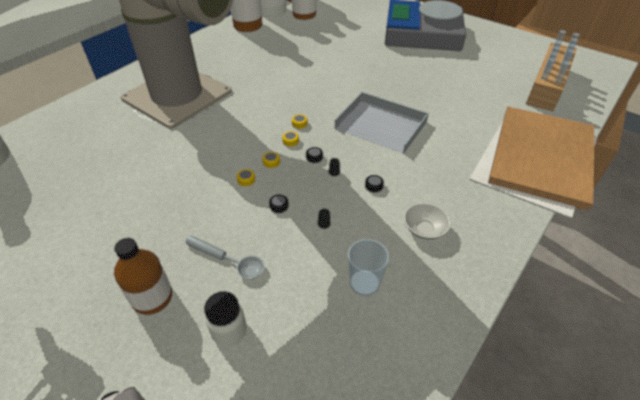

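The black caps are at top px (256,189), (257,250) and (320,237). Look-alikes are four yellow-ringed caps at (224,292), (251,282), (284,277) and (313,279), and two small stoppers at (312,198) and (262,225). The black 40 mm discs are the ones I want. I'll check that choice in one crop and get the tray angle.

```bash
cat > h.py <<'E'
from plant import robot
import cv2,numpy as np
def w(px,z,c="top"):
    k=robot.calibration(c);f=200/np.tan(np.radians(k['vertical_fov']/2))
    R=cv2.Rodrigues(k['rvec'])[0];o=-R.T@k['tvec']
    px=np.atleast_2d(px).astype(float)
    d=np.c_[(px[:,0]-k['cx'])/f,(px[:,1]-k['cy'])/f,np.ones(len(px))]@R
    return o+d*((z-o[2])/d[:,2])[:,None]
E
python3 - <<'E'
from h import *
im=robot.read_camera("top")
cv2.imwrite("pics/crop.png",cv2.resize(im[170:310,140:340],None,fx=4,fy=4,interpolation=cv2.INTER_CUBIC)[:560])
print(np.round(w([[256,189],[257,250],[320,237]],.018),3))
for q in ["tray"]:
    m=robot.regions_of("top",q)[0]['pixels'].astype(np.uint8)
    c=max(cv2.findContours(m,0,2)[0],key=cv2.contourArea)
    b=cv2.boxPoints(cv2.minAreaRect(c));print(b,np.round(w(b,.014),3))
for q in ["cap1","stopper1","tray"]:
    robot.read_camera("scene")
    for d in robot.landmark_of("scene",q): print(q,np.round(d['centre'],3),round(d['conf'],2))
E
```

```text
[[ 0.617  0.032  0.018]
 [ 0.456  0.025  0.018]
 [ 0.492 -0.139  0.018]]
[[142.90167 194.91805]
 [206.91806 189.09837]
 [213.48364 261.3197 ]
 [149.46725 267.13934]] [[0.598 0.332 0.014]
 [0.615 0.163 0.014]
 [0.425 0.138 0.014]
 [0.408 0.304 0.014]]
cap1 [ 0.383 -0.124  0.01 ] 0.86
cap1 [0.617 0.036 0.011] 0.78
cap1 [0.348 0.109 0.01 ] 0.71
cap1 [ 0.491 -0.133  0.006] 0.65
cap1 [ 0.388 -0.044  0.009] 0.52
cap1 [0.377 0.037 0.007] 0.48
stopper1 [ 0.6   -0.116  0.   ] 0.67
stopper1 [0.524 0.017 0.004] 0.45
tray [ 0.515  0.157 -0.002] 0.74
```

View pics/crop.png

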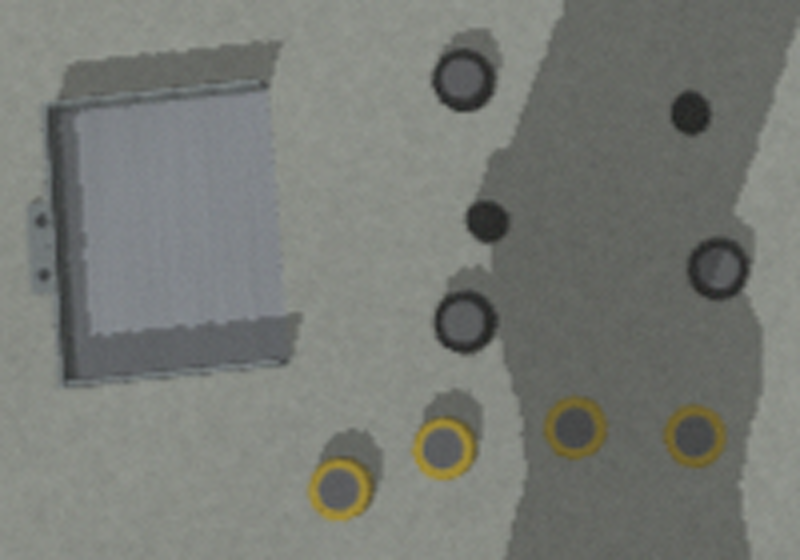

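The crop confirms it: three dark-rimmed caps at crop (463,80), (465,322) and (718,268), with the yellow-rimmed ones clearly separate. Stoppers are at crop (690,112) and (487,222), and the tray mouth is on the right of the tray. I'll start with the cap at (0.457, 0.027), fingers 22 mm apart as a two-point pusher.

play_rows(increments="441 -474 0 -77.2 0.53;441 -474 0 -77.2 0.53;441 -474 0 -77.2 0.53;441 -474 0 -77.2 0.53;441 -474 0 -77.2 0.53;441 -474 0 -77.2 0.53;441 -474 0 -77.2 0.53;441 -474 0 -77.2 0.53;441 -474 0 -77.2 0.53;441 -474 0 -77.2 0.53;441 -474 0 -77.2 0.53;441 -474 0 -77.2 0.53;441 -474 0 -77.2 0.53;441 -474 0 -77.2 0.53;441 -474 0 -77.2 0.53;441 -474 0 -77.2 0.53;441 -474 0 -77.2 0.53;441 -474 0 -77.2 0.53", force=20)

```text
t: 2.7
tool_pos: [0.4577, -0.0267, 0.1882]
orientation: [2.224, 2.218, 0.0]
force: [-0.4, -0.6, -0.2]
opening: 0.0216
gripper_force: 0.0
```

```bash
python3 - <<'E'
from h import *
cv2.imwrite("pics/w1.png",robot.read_camera("wrist"))
for q in ["cap1","stopper1","tray"]:
    for d in robot.landmark_of("wrist",q): print(q,np.round(d['centre'],3),round(d['conf'],2))
E
```

```text
cap1 [0.461 0.03  0.009] 0.97
cap1 [0.621 0.035 0.01 ] 0.91
cap1 [ 0.384 -0.123  0.011] 0.77
cap1 [ 0.388 -0.049  0.006] 0.76
cap1 [0.348 0.103 0.008] 0.75
cap1 [0.378 0.041 0.009] 0.57
cap1 [ 0.493 -0.132  0.012] 0.55
stopper1 [0.521 0.015 0.   ] 0.78
stopper1 [ 0.592 -0.118  0.003] 0.73
```

View pics/w1.png

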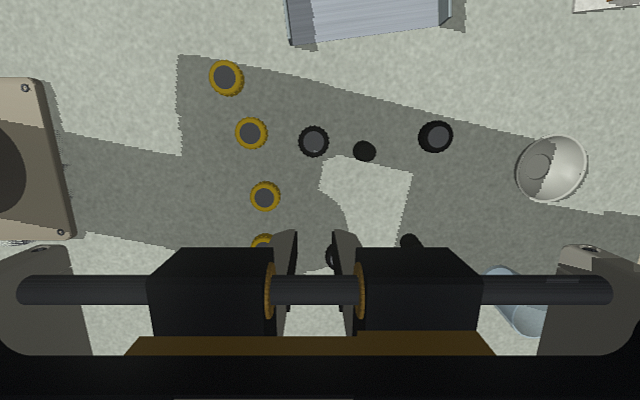

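The wrist view shows the target cap at (313,141), just left of the stopper at (364,151), with yellow caps further left. Its estimates agree with the top camera. Descend and push.

play_rows(increments="0 1 50 0 0.53;0 1 100 0 0.53;0 1 140 0 0.53;0 1 170 0 0.53;0 1 182 0 0.53;0 1 183 0 0.53;12 1 183 0 0.53;22 1 183 0 0.53;30 1 183 0 0.53;38 1 183 0 0.53;48 2 183 0 0.53;60 3 183 0 0.53;72 4 183 0 0.53;84 6 183 0 0.53;96 8 183 0 0.53;108 10 183 0 0.53;120 11 183 0 0.53;132 13 183 0 0.53;144 14 183 0 0.53;156 15 183 0 0.53")

```text
t: 4.9
tool_pos: [0.4731, 0.1316, 0.005]
orientation: [-2.222, -2.221, 0.0]
force: [0.2, 0.1, -0.1]
opening: 0.022
gripper_force: 0.0
```

```bash
python3 - <<'E'
from h import *
robot.read_camera("top")
print(robot.read_state()['tool_pos'])
for q in ["cap1","stopper1","tray"]:
    for d in robot.landmark_of("top",q): print(q,np.round(d['centre'],3),round(d['conf'],2))
robot.read_camera("scene")
for q in ["cap1","stopper1","tray"]:
    for d in robot.landmark_of("scene",q): print(q,np.round(d['centre'],3),round(d['conf'],2))
E
```

```text
[0.4732299  0.13294933 0.00512629]
cap1 [0.345 0.105 0.008] 0.73
cap1 [0.618 0.035 0.008] 0.72
cap1 [0.376 0.04  0.008] 0.61
cap1 [ 0.386 -0.043  0.01 ] 0.59
cap1 [0.459 0.029 0.008] 0.56
cap1 [ 0.386 -0.119  0.007] 0.51
stopper1 [ 0.596 -0.115  0.002] 0.65
stopper1 [0.527 0.016 0.   ] 0.44
tray [ 0.598 -0.115  0.001] 0.32
cap1 [ 0.385 -0.122  0.009] 0.82
cap1 [ 0.493 -0.134  0.004] 0.8
cap1 [0.374 0.037 0.006] 0.74
cap1 [ 0.387 -0.046  0.008] 0.73
cap1 [0.35  0.109 0.01 ] 0.63
cap1 [0.617 0.037 0.01 ] 0.59
cap1 [0.457 0.032 0.01 ] 0.47
stopper1 [ 0.602 -0.114 -0.002] 0.72
stopper1 [0.524 0.015 0.002] 0.68
tray [ 0.516  0.159 -0.003] 0.97
```

```bash
python3 - <<'E'
from h import *
a=robot.read_camera("top")[150:300,140:340]; b=robot.read_camera("scene")[80:240,220:460]
cv2.imwrite("pics/v2.png",np.hstack([cv2.resize(a,(400,300)),cv2.resize(b,(400,300))]))
E
```

```text
(no output)
```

View pics/v2.png

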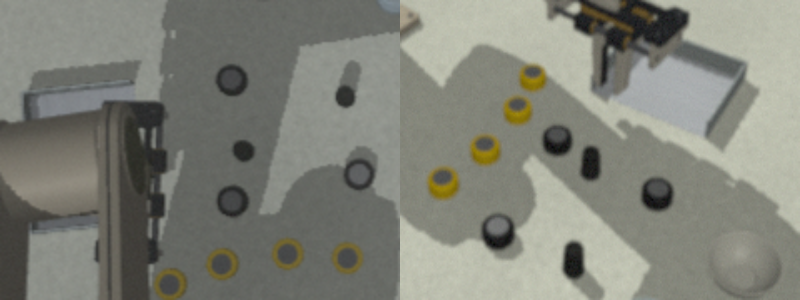

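The cap stayed put: the push rows began before the descent had finished, so the fingers passed over it. Nothing else was disturbed. I'll go back and descend fully first.

play_rows(increments="0 0 -25 0 0.53;0 0 -50 0 0.53;0 0 -60 0 0.53;0 0 -60 0 0.53;-30 -13 -60 0 0.53;-60 -13 -60 0 0.53;-90 -13 -60 0 0.53;-120 -13 -60 0 0.53;-150 -13 -60 0 0.53;-158 -13 -60 0 0.53;-158 -13 -60 0 0.53;-158 -13 -60 0 0.53;-158 -13 -60 0 0.53;-158 -13 -40 0 0.53;-158 -13 -20 0 0.53;-158 -13 0 0 0.53;-158 -13 0 0 0.53;-158 -13 0 0 0.53")

```text
t: 7.2
tool_pos: [0.4596, -0.0266, 0.0051]
orientation: [-2.22, -2.221, 0.001]
force: [-0.5, -0.2, 0.5]
opening: 0.0218
gripper_force: 0.0
```

play_rows(increments="10 0 0 0 0.53;20 0 0 0 0.53;28 0 0 0 0.53;34 0 0 0 0.53;40 0 0 0 0.53;48 1 0 0 0.53;56 2 0 0 0.53;64 3 0 0 0.53;72 4 0 0 0.53;80 5 0 0 0.53;90 6 0 0 0.53;90 6 0 0 0.53")

```text
t: 8.4
tool_pos: [0.4661, 0.0637, 0.005]
orientation: [-2.221, -2.222, -0.0]
force: [0.4, -0.4, -0.7]
opening: 0.0218
gripper_force: 0.0
```

```bash
cat > look.py <<'E'
from h import *
s=robot.read_state();print(s['t'],np.round(s['tool_pos'],4))
for c in ["top","scene"]:
    robot.read_camera(c)
    for q in ["cap1","stopper1"]:
        for d in robot.landmark_of(c,q):
            if d['conf']>.2 and not(d['centre'][0]<.41): print(c,q,np.round(d['centre'],3),round(d['conf'],2))
E
python3 look.py
```

```text
8.4 [0.4661 0.0637 0.005 ]
top cap1 [ 0.494 -0.137  0.008] 0.75
top cap1 [0.458 0.032 0.011] 0.5
top cap1 [0.619 0.031 0.002] 0.5
top stopper1 [ 0.523  0.017 -0.001] 0.67
top stopper1 [ 0.598 -0.115 -0.   ] 0.58
scene cap1 [ 0.493 -0.136  0.006] 0.84
scene cap1 [0.619 0.036 0.012] 0.67
scene cap1 [0.456 0.03  0.009] 0.53
scene stopper1 [0.527 0.017 0.   ] 0.57
scene stopper1 [ 0.603 -0.113  0.001] 0.53
```

```bash
python3 - <<'E'
from h import *
b=robot.read_camera("scene")[90:220,260:420]; c=robot.read_camera("wrist")[100:360,180:500]
cv2.imwrite("pics/v3.png",np.hstack([cv2.resize(b,(400,325),interpolation=2),cv2.resize(c,(400,325))]))
E
```

```text
(no output)
```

View pics/v3.png

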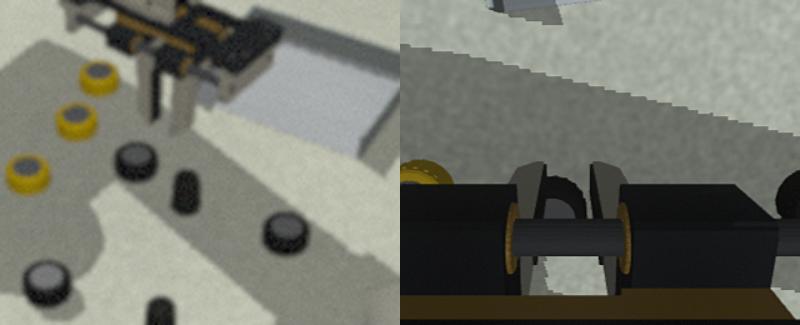

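```bash
python3 - <<'E'
from h import *
s=robot.read_state();p=s['tool_pos'];print(p,s['opening'],s['q'],s['force'],s['orientation'])
for c in ["scene","wrist"]:
    k=robot.calibration(c);f=200/np.tan(np.radians(k['vertical_fov']/2))
    K=np.array([[f,0,k['cx']],[0,f,k['cy']],[0,0,1]])
    for z in [.0,.03,.06]:
        P=np.array([[p[0]-.012,p[1],z],[p[0]+.012,p[1],z],[p[0]-.029,p[1],z],[p[0]+.029,p[1],z]])
        print(c,z,cv2.projectPoints(P,k['rvec'],k['tvec'],K,None)[0].reshape(-1,2).round(0).tolist())
    im=robot.read_camera(c)
    for d in robot.regions_of(c,"cap1"):
        ys,xs=np.where(d['pixels']);print(c,xs.min(),xs.max(),ys.min(),ys.max(),round(d['conf'],2))
b=robot.read_camera("scene")[110:180,290:370]
cv2.imwrite("pics/v4.png",cv2.resize(b,(640,560),interpolation=2))
E
```

```text
[0.46599502 0.06226557 0.00501537] 0.021916746798019422 [ 2.37492288e-02 -4.75447615e-02  2.02136813e+00 -4.78715328e-05
  1.16780919e+00  2.48286064e-02] [-0.13956605  0.4730074  -0.82808123] [ 2.22261611e+00  2.22026004e+00 -9.31045435e-05]
scene 0.0 [[322.0, 149.0], [330.0, 153.0], [317.0, 146.0], [336.0, 156.0]]
scene 0.03 [[322.0, 139.0], [331.0, 143.0], [317.0, 136.0], [337.0, 146.0]]
scene 0.06 [[322.0, 129.0], [331.0, 133.0], [316.0, 126.0], [337.0, 136.0]]
scene 270 288 195 213 0.89
scene 262 279 153 168 0.82
scene 306 323 147 163 0.81
scene 282 299 131 146 0.8
scene 366 382 176 191 0.76
scene 292 307 114 128 0.46
wrist 0.0 [[298.0, 224.0], [329.0, 224.0], [275.0, 225.0], [351.0, 224.0]]
wrist 0.03 [[295.0, 239.0], [331.0, 239.0], [269.0, 239.0], [357.0, 239.0]]
wrist 0.06 [[291.0, 260.0], [335.0, 260.0], [261.0, 260.0], [365.0, 260.0]]
wrist 296 329 241 275 0.65
wrist 163 223 227 261 0.65
wrist 109 179 138 198 0.62
```

View pics/v4.png

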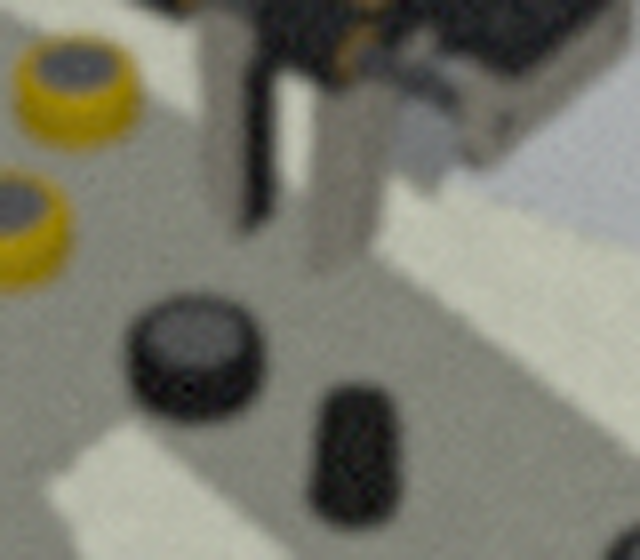

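The fingertips show at scene (321,139) and (331,144), which fits a tip about 30 mm up rather than the reported 5 mm. That explains the pass over the cap. I'll go back behind it and feel for the bench in small steps.

play_rows(increments="0 0 -20 0 0.53;0 0 -30 0 0.53;0 0 -30 0 0.53;-30 -6 -30 0 0.53;-60 -6 -30 0 0.53;-90 -6 -30 0 0.53;-92 -6 -30 0 0.53;-92 -6 -30 0 0.53;-92 -6 -10 0 0.53;-92 -6 0 0 0.53;-92 -6 0 0 0.53;-92 -6 0 0 0.53;-92 -6 3 0 0.53;-92 -6 3 0 0.53")

```text
t: 10.45
tool_pos: [0.4603, -0.0293, 0.0023]
orientation: [2.221, 2.221, 0.001]
force: [-0.3, -0.2, -0.1]
opening: 0.022
gripper_force: 0.0
```

play_rows(increments="0 0 2 0 0.53;0 0 4 0 0.53;0 0 5 0 0.53;0 0 5 0 0.53")

```text
t: 10.85
tool_pos: [0.4598, -0.0294, -0.0032]
orientation: [-2.222, -2.22, 0.0]
force: [0.4, -0.8, 0.1]
opening: 0.0217
gripper_force: 0.0
```

play_rows(increments="0 0 2 0 0.53;0 0 4 0 0.53;0 0 6 0 0.53;0 0 6 0 0.53")

```text
t: 11.25
tool_pos: [0.4596, -0.0294, -0.0094]
orientation: [-2.222, -2.22, 0.001]
force: [-1.0, -0.4, -0.3]
opening: 0.0217
gripper_force: 0.0
```

play_rows(increments="0 0 2 0 0.53;0 0 4 0 0.53;0 0 6 0 0.53;0 0 6 0 0.53")

```text
t: 11.65
tool_pos: [0.4596, -0.0294, -0.0154]
orientation: [-2.222, -2.22, 0.001]
force: [0.1, -0.1, 0.0]
opening: 0.0219
gripper_force: 0.0
```

```bash
python3 - <<'E'
from h import *
b=robot.read_camera("scene")[110:190,260:360]
cv2.imwrite("pics/v5.png",cv2.resize(b,(700,560),interpolation=2))
E
```

```text
(no output)
```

View pics/v5.png

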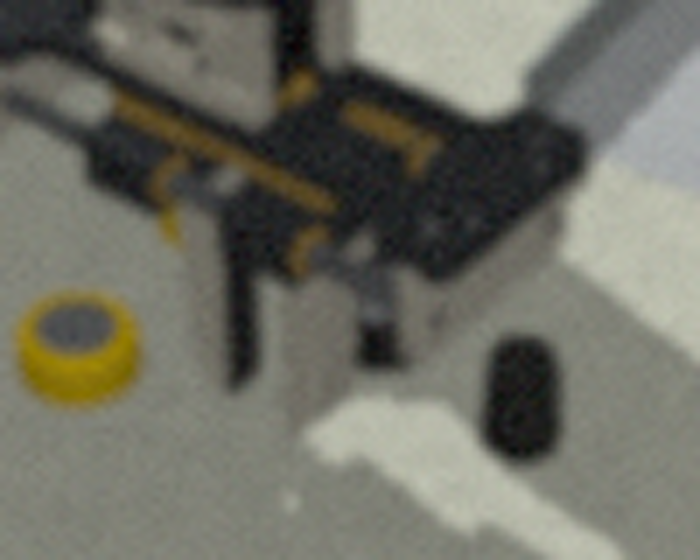

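play_rows(increments="0 0 2 0 0.53;0 0 4 0 0.53;0 0 4 0 0.53")

```text
t: 12.0
tool_pos: [0.4597, -0.0294, -0.0193]
orientation: [-2.222, -2.22, 0.0]
force: [0.5, -0.1, 0.2]
opening: 0.022
gripper_force: 0.0
```

play_rows(increments="0 0 1.5 0 0.53;0 0 3 0 0.53;0 0 3 0 0.53")

```text
t: 12.3
tool_pos: [0.4598, -0.0294, -0.0222]
orientation: [-2.222, -2.221, 0.0]
force: [0.7, 0.4, 0.4]
opening: 0.0221
gripper_force: 0.0
```

play_rows(increments="0 0 1 0 0.53;0 0 2 0 0.53;0 0 2 0 0.53")

```text
t: 12.6
tool_pos: [0.4598, -0.0294, -0.0241]
orientation: [-2.222, -2.221, 0.0]
force: [0.1, -0.4, -0.2]
opening: 0.022
gripper_force: 0.0
```

```bash
python3 - <<'E'
from h import *
k=robot.calibration("scene");f=200/np.tan(np.radians(k['vertical_fov']/2))
K=np.array([[f,0,k['cx']],[0,f,k['cy']],[0,0,1]])
p=[.46,-.029]
for z in [0,.005,.01,.02]:
  P=np.array([[p[0]+a,p[1]-.0075,z] for a in(-.011,.011,.0285)])
  print(z,cv2.projectPoints(P,k['rvec'],k['tvec'],K,None)[0].reshape(-1,2).round(1).tolist())
print(robot.read_state()['tool_pos'],robot.read_state()['force'])
E
```

```text
0 [[293.7, 170.8], [301.2, 174.9], [307.3, 178.3]]
0.005 [[293.6, 169.1], [301.2, 173.3], [307.3, 176.6]]
0.01 [[293.5, 167.5], [301.1, 171.6], [307.2, 175.0]]
0.02 [[293.3, 164.2], [301.0, 168.3], [307.1, 171.7]]
[ 0.45982325 -0.02941854 -0.02412812] [ 0.08017805 -0.35899667 -0.22880635]
```

play_rows(increments="10 0 0 0 0.53;20 0 0 0 0.53;28 0 0 0 0.53;34 0 0 0 0.53;40 0 0 0 0.53;48 1 0 0 0.53;56 2 0 0 0.53;64 3 0 0 0.53;72 4 0 0 0.53;80 5 0 0 0.53;80 5 0 0 0.53")

```text
t: 13.7
tool_pos: [0.4651, 0.0515, -0.024]
orientation: [-2.221, -2.222, -0.0]
force: [0.6, -0.9, 0.1]
opening: 0.0219
gripper_force: 0.0
```

```bash
python3 look.py
```

```text
13.7 [ 0.4651  0.0515 -0.024 ]
top cap1 [ 0.492 -0.134  0.007] 0.58
top stopper1 [ 0.525  0.02  -0.001] 0.55
top stopper1 [ 0.598 -0.116 -0.003] 0.52
scene cap1 [0.62  0.035 0.01 ] 0.77
scene cap1 [ 0.491 -0.138  0.004] 0.67
scene cap1 [0.466 0.079 0.01 ] 0.57
scene stopper1 [ 0.6   -0.115 -0.002] 0.72
scene stopper1 [0.526 0.016 0.   ] 0.44
```

It works: the cap has moved to (0.466, 0.079) and sits centred in the fork. Continue into the tray.

play_rows(increments="10 1 0 0 0.53;20 2 0 0 0.53;32 3 0 0 0.53;44 4 0 0 0.53;56 5 0 0 0.53;68 6 0 0 0.53;80 7 0 0 0.53;92 7 0 0 0.53;104 7 0 0 0.53;116 7 0 0 0.53;128 7 0 0 0.53;140 7 0 0 0.53;150 7 0 0 0.53;160 7 0 0 0.53;168 7 0 0 0.53;174 7 0 0 0.53;178 7 0 0 0.53;180 7 0 0 0.53;180 7 0 0 0.53")

```text
t: 15.9
tool_pos: [0.4722, 0.2306, -0.024]
orientation: [2.222, 2.221, 0.0]
force: [0.4, 0.3, -0.6]
opening: 0.0222
gripper_force: 0.0
```

```bash
python3 look.py
```

```text
15.9 [ 0.4722  0.2306 -0.024 ]
top cap1 [0.62  0.032 0.003] 0.7
top cap1 [ 0.736 -0.182 -0.001] 0.58
top cap1 [ 0.494 -0.138  0.01 ] 0.54
top stopper1 [ 0.524  0.019 -0.001] 0.51
top stopper1 [ 0.596 -0.114 -0.001] 0.45
scene cap1 [0.618 0.038 0.009] 0.59
scene cap1 [ 0.491 -0.136  0.009] 0.52
scene cap1 [0.471 0.259 0.012] 0.5
scene stopper1 [ 0.6   -0.114 -0.001] 0.53
scene stopper1 [0.526 0.018 0.002] 0.48
```

Cap B is in at (0.471, 0.259). Now cap C.

play_rows(increments="-12 0 0 0 0.53;-20 0 -30 0 0.53;-20 0 -60 0 0.53;-20 0 -90 0 0.53;-20 0 -90 0 0.53;-420 20 -90 0 0.53;-420 20 -90 0 0.53;-420 20 -90 0 0.53;-420 20 -90 0 0.53;-420 20 -90 0 0.53;-420 20 -90 0 0.53;-420 20 -90 0 0.53;-420 20 -90 0 0.53;-420 20 -90 0 0.53;-420 20 -90 0 0.53;-420 20 -90 0 0.53;-420 20 -90 0 0.53;-420 20 -90 0 0.53")

```text
t: 18.0
tool_pos: [0.4919, -0.1881, 0.0659]
orientation: [-2.22, -2.223, -0.0]
force: [0.7, 0.4, 0.6]
opening: 0.0223
gripper_force: 0.0
```

play_rows(increments="0 0 25 0 0.53;0 0 50 0 0.53;0 0 70 0 0.53;0 0 82 0 0.53;0 0 90 0 0.53;0 0 90 0 0.53;0 0 90 0 0.53")

```text
t: 18.7
tool_pos: [0.4925, -0.1896, -0.0232]
orientation: [2.221, 2.22, 0.001]
force: [0.1, -0.9, -0.0]
opening: 0.0221
gripper_force: 0.0
```

play_rows(increments="10 0 0 0 0.53;20 0 0 0 0.53;26 0 0 0 0.53;32 0 0 0 0.53;40 -2 0 0 0.53;50 -4 0 0 0.53;60 -7 0 0 0.53;70 -10 0 0 0.53;80 -13 0 0 0.53;90 -16 0 0 0.53;100 -19 0 0 0.53;110 -22 0 0 0.53;120 -25 0 0 0.53;130 -28 0 0 0.53;140 -31 0 0 0.53;150 -33 0 0 0.53;158 -34 0 0 0.53;164 -34 0 0 0.53;164 -34 0 0 0.53")

```text
t: 20.6
tool_pos: [0.458, -0.0247, -0.0239]
orientation: [-2.221, -2.222, -0.0]
force: [-0.7, 0.4, -0.3]
opening: 0.0217
gripper_force: 0.0
```

```bash
python3 look.py
```

```text
20.6 [ 0.458  -0.0247 -0.0239]
top cap1 [0.474 0.255 0.01 ] 0.7
top cap1 [0.617 0.036 0.005] 0.69
top stopper1 [ 0.596 -0.114  0.002] 0.57
scene cap1 [0.618 0.034 0.015] 0.64
scene cap1 [0.453 0.002 0.006] 0.6
scene cap1 [0.47  0.254 0.012] 0.52
scene stopper1 [ 0.602 -0.114 -0.   ] 0.81
scene stopper1 [0.527 0.017 0.002] 0.47
```

play_rows(increments="10 0 0 0 0.53;20 0 0 0 0.53;32 0 0 0 0.53;44 0 0 0 0.53;56 0 0 0 0.53;66 1 0 0 0.53;76 3 0 0 0.53;86 5 0 0 0.53;98 8 0 0 0.53;110 11 0 0 0.53;122 14 0 0 0.53;134 17 0 0 0.53;146 20 0 0 0.53;158 23 0 0 0.53;170 25 0 0 0.53;182 27 0 0 0.53;192 27 0 0 0.53;200 27 0 0 0.53;206 27 0 0 0.53;206 27 0 0 0.53")

```text
t: 22.9
tool_pos: [0.485, 0.1812, -0.0239]
orientation: [-2.221, -2.222, -0.0]
force: [1.1, -0.7, 0.1]
opening: 0.0218
gripper_force: 0.0
```

```bash
python3 look.py
```

```text
22.9 [ 0.485   0.1812 -0.0239]
top cap1 [0.619 0.032 0.008] 0.46
top stopper1 [ 0.508 -0.298  0.002] 0.67
top stopper1 [0.523 0.019 0.004] 0.53
top stopper1 [ 0.597 -0.116 -0.001] 0.52
scene cap1 [0.616 0.033 0.01 ] 0.66
scene cap1 [0.474 0.255 0.013] 0.54
scene cap1 [0.48  0.202 0.005] 0.38
scene cap1 [ 0.737 -0.177  0.002] 0.35
scene stopper1 [ 0.601 -0.114 -0.   ] 0.58
scene stopper1 [0.527 0.017 0.001] 0.44
```

Cap C is in at (0.48, 0.204). Now cap A, with the tool turned 25° toward the tray.

play_rows(increments="-12 0 0 0 0.53;-20 0 -30 0 0.53;-20 0 -60 0 0.53;-20 0 -90 0 0.53;-20 0 -90 0 0.53;-192 154 -90 -25 0.53;-192 154 -90 -25 0.53;-192 154 -90 -25 0.53;-192 154 -90 -25 0.53;-192 154 -90 -25 0.53;-192 154 -90 -25 0.53;-192 154 -90 -25 0.53;-192 154 -90 -25 0.53;-192 154 -90 -25 0.53;-192 154 -60 -25 0.53;-192 154 -30 -25 0.53;-192 154 -10 -25 0.53;-192 154 0 -25 0.53;-192 154 0 -25 0.53;-192 154 0 -25 0.53")

```text
t: 25.2
tool_pos: [0.6396, -0.0112, -0.0228]
orientation: [1.687, 2.649, 0.001]
force: [0.1, -0.1, 0.4]
opening: 0.0218
gripper_force: 0.0
```

```bash
python3 look.py; python3 -c "
from h import *
s=robot.read_state();print(cv2.Rodrigues(s['orientation'])[0].round(3))"
```

```text
25.2 [ 0.6396 -0.0112 -0.0228]
top cap1 [ 0.505 -0.299  0.004] 0.73
top cap1 [0.472 0.256 0.009] 0.66
top cap1 [0.618 0.034 0.006] 0.53
top cap1 [0.483 0.205 0.009] 0.46
top stopper1 [ 0.596 -0.116  0.   ] 0.61
scene cap1 [0.617 0.037 0.007] 0.64
scene stopper1 [0.615 0.035 0.008] 0.64
scene stopper1 [ 0.602 -0.115 -0.002] 0.62
scene stopper1 [0.528 0.012 0.001] 0.55
[[-0.422  0.907  0.002]
 [ 0.907  0.422 -0.   ]
 [-0.001  0.001 -1.   ]]
```

play_rows(increments="10 0 0 0 0.53;18 0 0 0 0.53;24 0 0 0 0.53;30 0 0 0 0.53;40 0 0 0 0.53;50 0 0 0 0.53;62 0 0 0 0.53;74 0 0 0 0.53;86 0 0 0 0.53;98 0 0 0 0.53;110 0 0 0 0.53;122 0 0 0 0.53;134 0 0 0 0.53;134 0 0 0 0.53")

```text
t: 26.9
tool_pos: [0.5816, 0.1115, -0.0241]
orientation: [-1.687, -2.65, -0.0]
force: [0.4, 0.1, -0.2]
opening: 0.0219
gripper_force: 0.0
```

```bash
python3 look.py
```

```text
26.9 [ 0.5816  0.1115 -0.0241]
top cap1 [0.482 0.204 0.012] 0.75
top cap1 [0.475 0.254 0.009] 0.58
top stopper1 [ 0.505 -0.3    0.001] 0.68
top stopper1 [ 0.597 -0.112 -0.001] 0.44
top stopper1 [ 0.522  0.014 -0.001] 0.42
scene cap1 [0.569 0.134 0.008] 0.51
scene cap1 [0.482 0.208 0.003] 0.45
scene stopper1 [ 0.601 -0.114 -0.001] 0.76
scene stopper1 [0.525 0.015 0.003] 0.51
```

Tracking well; finish the last push and then retreat.

play_rows(increments="10 0 0 0 0.53;20 0 0 0 0.53;30 0 0 0 0.53;40 0 0 0 0.53;50 0 0 0 0.53;60 0 0 0 0.53;68 0 0 0 0.53;74 0 0 0 0.53;78 0 0 0 0.53;80 0 0 0 0.53;80 0 0 0 0.53;70 0 0 0 0.53;60 0 0 0 0.53;60 0 -30 0 0.53;60 0 -60 0 0.53;60 0 -90 0 0.53;60 0 -120 0 0.53;60 0 -120 0 0.53")

```text
t: 29.0
tool_pos: [0.5612, 0.1639, 0.1018]
orientation: [1.687, 2.643, 0.009]
force: [1.6, 0.3, 0.6]
opening: 0.0217
gripper_force: 0.0
```

play_rows(increments="-230 0 -30 0 0.53;-230 0 -30 0 0.53;-230 0 -30 0 0.53;-230 0 -30 0 0.53;-230 0 -30 0 0.53;-230 0 -30 0 0.53;-230 0 -30 0 0.53;-230 0 -30 0 0.53;-230 0 -30 0 0.53;-230 0 -30 0 0.53")

```text
t: 30.0
tool_pos: [0.6538, -0.043, 0.1259]
orientation: [-1.687, -2.65, 0.0]
force: [-0.3, 0.2, -0.2]
opening: 0.0217
gripper_force: 0.0
```

```bash
python3 look.py;python3 - <<'E'
from h import *
a=robot.read_camera("top")[150:310,140:340]; b=robot.read_camera("scene")[60:280,220:460]
cv2.imwrite("pics/v6.png",np.hstack([cv2.resize(a,(400,320)),cv2.resize(b,(400,320))]))
E
```

```text
30.0 [ 0.6538 -0.043   0.1259]
top cap1 [0.473 0.257 0.013] 0.64
top cap1 [0.537 0.204 0.006] 0.64
top cap1 [0.483 0.206 0.012] 0.43
top stopper1 [ 0.523  0.019 -0.001] 0.55
top stopper1 [ 0.596 -0.114  0.   ] 0.48
top stopper1 [ 0.503 -0.299  0.004] 0.34
top stopper1 [0.538 0.203 0.007] 0.29
scene cap1 [0.537 0.205 0.01 ] 0.61
scene cap1 [0.473 0.257 0.011] 0.55
scene stopper1 [ 0.598 -0.113 -0.   ] 0.74
scene stopper1 [ 0.526  0.015 -0.   ] 0.58
```

View pics/v6.png

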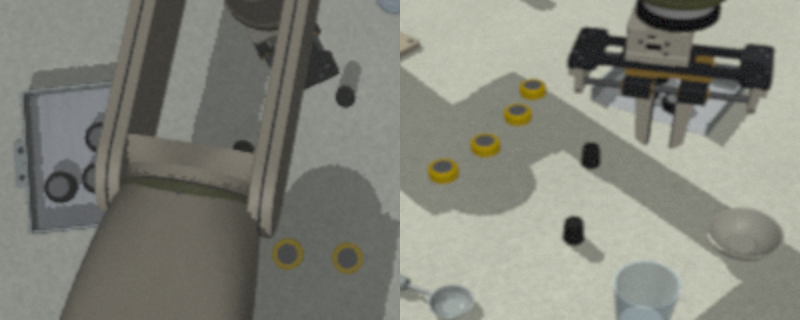

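All three caps are inside the tray at about (61,186), (95,178) and (98,137) in the left panel. The stoppers, yellow caps, spoon, dish and beaker are where they were. Handing in.

```bash
python3 -c "
from plant import robot
print(robot.close_job())"
```

```text
the job is handed in; nothing more can be done
None
```

All three black caps were pushed into the catch tray, each measured well behind the mouth line. The stoppers measured unmoved, nothing else looked shifted, and I handed the job in at about 30 s; the hand-in gave no verdict.

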